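Load a power supply and hold the index pin of the turntable up

TASK

Set the small power supply that has its perforated cover on into the empty nest on the indexing turntable, lowering it until it sits flat and fully home with its screw terminals at the open end of the nest, then let go of it. Then draw the index pin by its black knob straight up about 25 mm, without wrenching it sideways in its guide bush: its tip must be clear of the turntable, yet the pin must stay well inside the bush. Finish while holding the pin up there, so that I can turn the table; do not turn the table yourself and leave everything else on the bench where it is.

Things in the scene. Friction and masses are not known exactly. Their poses are not given: they have to be found in the camera images.
- unit: The small power supply with its cover on: galvanised box, 78 (x) x 51 (y) x 28 mm high, 0.13 to 0.25 kg, flat top of perforated sheet. Only the last 12.5 mm at its -x end are an open step, 17 mm high, with five black screw terminals. Origin: centre of its underside, z up. Lies on the bench, terminals roughly towards the robot. Grip it across the 51 mm, near the origin.
- unit_terminals (a point): Point on the wanted supply's terminal end: 39 mm from its origin along its -x, 10 mm above its underside.
- open_unit: Bystander: a second supply of the same 78 x 51 x 28 mm size, still without its cover (open top: green board, yellow transformer, black capacitors, between two thin side walls). Not wanted. Origin: centre of its underside. It and the wanted one swap places from start to start.
- fixture: Indexing turntable, bolted down. Origin: on the bench, centre of the round grey base (230 mm). Above it an aluminium disc, 200 mm across, 19 to 31 mm above the bench, turning about the vertical axis through the origin. Along the fixture's +x a post (120 to 148 mm out, 44 mm wide, 75 mm high) with an arm over the disc's rim carries the guide bush.
- bush_top (a point): Centre of the top of the vertical steel guide bush on the post's arm, 80 mm above the bench, 85 mm from the fixture's origin along its +x; z up. Bush: 26 mm outside (37 mm boss lower down), bore 13 mm, from 35 to 80 mm above the bench. The pin's origin lies here while the pin is down.
- nest (a point): Centre of the top of the nest's black pad (70 x 44 mm), on the turntable's axis, 37 mm above the bench, 6 mm above the disc. x: towards the closed end (full-width end stop) and the index pin; -x: towards the open end (two corner lips, 36 mm gap), where the terminals go; z up. A seated supply has this same origin and axes.
- nest_locator (a point): Top of the end stop at the closed end, mid-width, 11 mm above the pad. All black locators round the pad rise this high, tops bevelled; inside they measure 81 (x) by 54 mm (y): 1.5 mm play each side. Side locators, 7 mm thick, stand only 25 to 40 mm either side of the nest's centre along x: fingers fit between them, down to the disc.
- turntable (a joint): Angle of the turntable in the fixture, rad: 0 = indexed, positive counterclockwise from above. The index pin locks it; with the pin drawn it turns against light friction and stays where left.
- index_pin: Loose steel index pin in the guide bush, 0.11 to 0.23 kg, z up along it. Origin: on its axis, under the shoulder (21 mm across, 5 high) that rests on the bush. Below: 12 mm shank, 59 mm long, tapered over the last 5 mm; while down its tip is 10 mm deep in a hole of the turntable. Drawn 10 mm it is clear of the table, 59 mm out of the bush. It slides freely and drops back if let go.
- pin_knob (a point): Centre of the pin's black knurled knob, 28 mm above the pin's origin: 26 mm in diameter, 24 mm high, on a 12 mm neck that leaves 11 mm between knob and shoulder. Grip it here from above; upright while the pin is down.
- large_unit: Bystander: large covered supply, 129 x 97 x 30 mm. Origin: centre of its underside.
- screw_tin: Bystander: round steel tin of screws, 44 mm across, 16 mm high. Origin: centre of its underside.
- driver: Bystander: dark electric screwdriver lying on the bench, about 230 mm long (x) and 38 mm high. Origin: underside, about mid-length.
- cutters: Bystander: side cutters with light blue handles, about 115 mm long, 12 mm high. Origin: on the bench near the pivot.
- spare_cover: Bystander: a loose perforated sheet cover, 66 x 51 x 28 mm, standing like a small bridge, open below and at both ends, without chassis or terminals. Origin: centre of its underside.
Not all that is in view belongs to the job. Leave any red or yellow look-alike of the index_pin alone.

How it is judged:
On the way, in this order (a step that is already met when the one before it is completed fails the run):
1. the covered small supply sits home in the nest, terminals at the open end, and is let go, the index pin still down (x of unit in the frame of nest between -0.004 and 0.004 m and y of unit in the frame of nest between -0.004 and 0.004 m and z of unit in the frame of nest between -0.003 and 0.003 m and angle between unit's own z axis and vertical below 0.05 rad and x of unit_terminals in the frame of nest below -0.03 m and contact force between the fingers and unit below 0.2 N and z of index_pin in the frame of bush_top below 0.004 m), for 0.3 s.
2. the index pin is drawn 15 to 35 mm, in the fingers and in line with its bush (z of index_pin in the frame of bush_top between 0.015 and 0.035 m and horizontal distance between index_pin and bush_top below 0.0025 m and angle between index_pin's own z axis and vertical below 0.05 rad and contact force between the fingers and index_pin above 4 N), for 0.3 s.
At the end, for the whole second after the job is handed in: Pin held still in the fingers (over 4 N), drawn 15 to 35 mm, within 2.5 mm of the bush axis and 0.05 rad of upright; supply untouched, home in the nest within 4 mm (3 mm in height, 0.05 rad), terminals at the open end; turntable within 0.05 rad of its index (all of step 2 and x of unit in the frame of nest between -0.004 and 0.004 m and y of unit in the frame of nest between -0.004 and 0.004 m and z of unit in the frame of nest between -0.003 and 0.003 m and angle between unit's own z axis and vertical below 0.05 rad and x of unit_terminals in the frame of nest below -0.03 m and contact force between the fingers and unit below 0.2 N and value of joint turntable between -0.05 and 0.05 rad and linear speed of index_pin below 0.01 m/s); the arm keeps its last pose, push and grip.
It fails at once if a bystander is disturbed (any of those listed moved over 15 mm) (distance of any of open_unit, large_unit, screw_tin, driver, cutters, spare_cover from where it was at the start of the episode above 0.015 m).
It fails at once if the index pin is wrenched or jammed in its bush (over 80 N between pin and fixture) (contact force between index_pin and fixture above 80 N).
It fails at once if the index pin is pulled nearly or wholly out of the bush (drawn over 45 mm) (z of index_pin in the frame of bush_top above 0.045 m).
It fails at once if the supply is dropped into the nest (let go more than 8 mm above its seat) (horizontal distance between unit and nest below 0.04 m and z of unit in the frame of nest above 0.008 m and contact force between the fingers and unit below 0.1 N).
It also fails if it takes over 51 s, if anything falls off the work surface, if the arm or the gripper's body presses on something with over 40 N, if the wrist force passes 120 N, or if a joint passes its speed limit or range.

ROBOT

A 6-joint arm with a two-finger parallel gripper is mounted at the origin on the work surface. World frame = base frame: x ahead of the robot, y to its left, z up, the work surface at z = 0. Lengths are in m, angles in rad, forces in N, time in s.
With the tool pointing down it reaches from about 0.375 to 0.925 m from the base axis. Payload 5.7 kg.
Tool frame: the origin (TCP) lies at the very end of the fingers, on their centre line; the grasp point (between the pads) lies 19 mm behind it; z points along the fingers, y is the line along which they close (so a half turn about z gives the same grasp; the last joint's range is limited). The gripper opens to 85 mm and grips with 20 to 120 N. Pads are 22 mm wide; open, the fingers measure 114 mm over their backs; the gripper's body (76 mm by 85 mm) begins 54 mm behind the grasp point. The pads swing forward as they close: fully open they stand 13 mm farther back than shut.
Start: joints at [1.093, 0.359, 1.51, -0, 1.272, -0.115], TCP at [0.213, 0.561, 0.231] pointing down, gripper open.
Joint ranges: [-2.97, 2.97], [-1.01, 2.36], [0.21, 2.38], [-0.96, 4.11], [0.2, 2.71], [-2.98, 2.98]. Speed limits (rad/s): [2.39, 2.39, 3.14, 3.14, 3.14, 3.14].

INTERFACE

Orientations are given as a 3x3 rotation matrix whose columns are the frame's x, y, z axes.
In Python, from cell import arm gives the robot as it stands.
- The arm moves only by the shell command python3 -m handwheel 'ROWS' [FORCE]. ROWS is JSON, a list of rows, each a list of 7 numbers: the shift along the tool's x, y, z as a fraction of full scale, then the turn, a rotation vector about the tool's x, y, z as a fraction of full scale, then the gripper command: -1 is shut, 1 is fully open, values between are in proportion. In form: [[dx, dy, dz, ax, ay, az, gripper], ...]. A call has exactly 10 rows; each row is the pose to reach, as a shift and turn from the pose commanded when the call began, along the tool's axes at that moment, turning the shorter way round; what a row does not reach only later rows make up. Full scale, the value 1, is 0.3 m for a shift and 180 degrees for a turn. A row lasts 1/8 s, in which the tool goes at most 62.5 mm and 10.7 degrees, less where a joint would pass 70% of its speed; a pose out of reach is approached as far as the arm can. A call with a number of a shift or a turn outside -1 to 1 is refused whole. A call with a gripper value outside its range is refused whole. The fingers move at their own pace and stop on an object; FORCE is the grip in N (left out, the last holds). Time passes only in rows, so rows that repeat a pose let the fingers close, or fill a call up. It gives the time, the measured TCP pose, the force, the opening and the grip force at its end, in the units of the state.
- arm.sense(): the state, without advancing time (a new reading comes with each control period).
- arm.get_image(name): name is "scene" or "top" or "wrist"; returns a dict with "color" (384x512x3 uint8, red, green, blue), "K" (3x3 intrinsics, pixels), "distortion" ([k1, k2, p1, p2, k3] as OpenCV has them; the pictures are not rectified), "R" (3x3) and "t" (3): a world point X has camera coordinates R X + t. Camera axes: x right, y down, z forward; pixel columns grow to the right and rows downward; lengths in m; the calibration is good to about 2 mm. A picture is of the moment at which its call begins. There is no depth.
- arm.finish_job(): hands the job in; it is judged then, once.
The state is a dict: "t": time; "joints": joint angles; "dq": joint speeds; "tau": joint torques, N m; "ee_pos": TCP position; "orientation": TCP orientation; "wrist_force": force on the tool from outside, world axes, zero at the start; "torque": the same for the moment, N m; "opening": finger opening in m; "grasp_force": force on a finger pad.
Only numpy, scipy, OpenCV 4.12 (cv2) and the standard library are available. Lean on these libraries where they do the work, as an engineer would, in place of code of your own. Each camera call takes 0.05 s, during which the arm holds its last target. There are 200 camera calls.

## Working session

There is one attempt and no reset: what is moved stays moved. The work goes in short steps, Python scripts to look and compute and a shell command to move; the robot and the scene stay as the last step left them, time stands still between calls to the robot, and variables do not carry over. Pictures are saved under pics/ and viewed, at most 13 in all, crops included, and the job is handed in when it is done.

```bash
mkdir -p pics; cat > h.py <<'E'
import numpy as np, cv2
from cell import arm
def shot(n,f=None):
    d=arm.get_image(n); 
    if f: cv2.imwrite('pics/'+f,cv2.cvtColor(d['color'],cv2.COLOR_RGB2BGR)); np.savez('pics/'+f[:-4]+'.npz',**d)
    return d
def ray(d,px,z):
    K,D,R,t=[np.array(d[k],float) for k in('K','distortion','R','t')]
    u=cv2.undistortPoints(np.array(px,float).reshape(-1,1,2),K,D).reshape(-1,2)
    v=np.c_[u,np.ones(len(u))]@R; c=-R.T@t
    return c+v*((z-c[2])/v[:,2])[:,None]
def proj(d,X):
    K,D,R,t=[np.array(d[k],float) for k in('K','distortion','R','t')]
    return cv2.projectPoints(np.array(X,float).reshape(-1,1,3),cv2.Rodrigues(R)[0],t,K,D)[0].reshape(-1,2)
E
python3 - <<'E'
from h import *
for n in('top','scene'):
    d=shot(n,n+'0.png'); R=np.array(d['R']);print(n,-R.T@np.array(d['t']),R[2])
a=cv2.imread('pics/top0.png');b=cv2.imread('pics/scene0.png')
s=arm.sense();print(s['t'],s['orientation'],s['opening'])
cv2.imwrite('pics/t0.png',cv2.resize(a,(800,600)));cv2.imwrite('pics/s0.png',cv2.resize(b,(800,600)))
E
```

```text
top [0.40807946 0.00388117 1.25809318] [ 0.11109012  0.0139123  -0.99371295]
scene [0.99382256 0.04410294 0.84167647] [-0.51765737 -0.03258537 -0.85496727]
0.1 [[-9.34903856e-01  3.54900221e-01 -7.83157885e-04]
 [ 3.54901029e-01  9.34902675e-01 -1.49929759e-03]
 [ 2.00075355e-04 -1.67964264e-03 -9.99998569e-01]] 0.08547581062305656
```

View pics/t0.png

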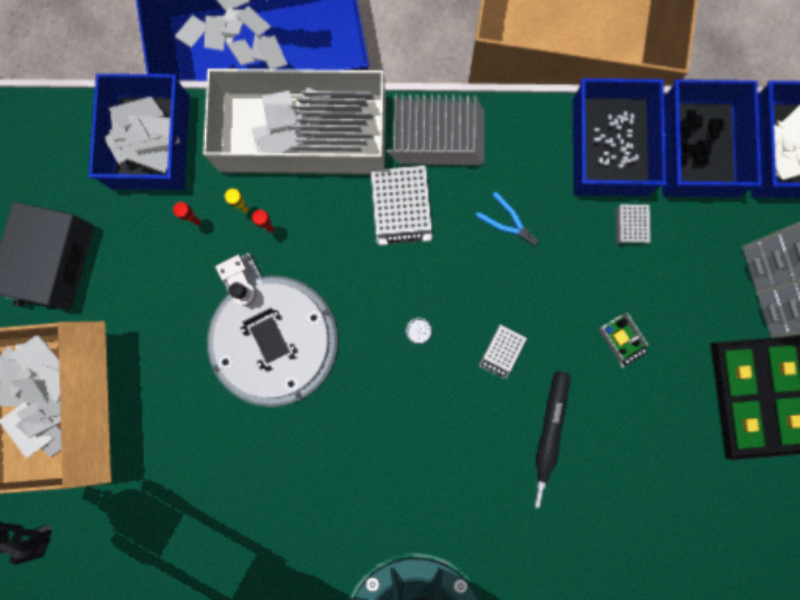

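View pics/s0.png

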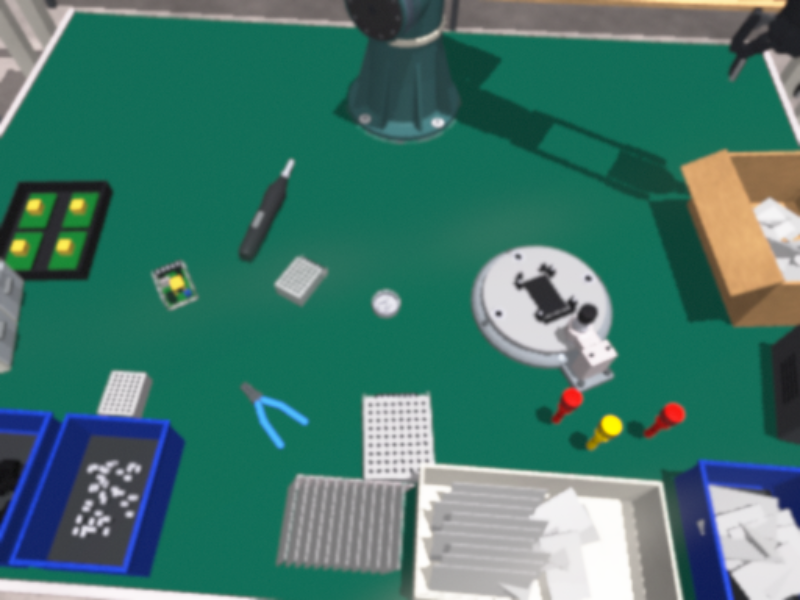

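Top view (800×600), +x up and +y left:
- Covered small supply at (503,350), with terminals at its lower-left end.
- Spare cover at (634,224): no terminals.
- Open supply at (624,340): green board visible.
- Large supply at (401,203).

The one at (503,350) fits: it is small, perforated and has a black terminal row. The index pin is the black knob at (238,290). The red and yellow pins are decoys.

```bash
python3 - <<'E'
from h import *
a=cv2.imread('pics/top0.png')
u=cv2.resize(a[200:250,295:345],(400,400),interpolation=cv2.INTER_CUBIC); v=cv2.resize(a[160:264,130:220],(346,400),interpolation=cv2.INTER_CUBIC)
cv2.imwrite('pics/c0.png',np.hstack([u,v]))
d=dict(np.load('pics/top0.npz'))
hsv=cv2.cvtColor(a,cv2.COLOR_BGR2HSV)
m=((hsv[...,1]<70)&(hsv[...,2]>110)).astype(np.uint8)*255
m=cv2.morphologyEx(m,cv2.MORPH_CLOSE,np.ones((3,3)))
for c in cv2.findContours(m,cv2.RETR_EXTERNAL,cv2.CHAIN_APPROX_NONE)[0]:
    (x,y),wh,an=cv2.minAreaRect(c)
    if cv2.contourArea(c)>100 and 130<x<430 and 100<y<330:
        P=ray(d,c.reshape(-1,2)+0.,.028 if x>230 else .031)[:,:2].astype(np.float32)
        r=cv2.minAreaRect(P*1000); print((x,y),wh,an,'world mm',np.round(r[0],1),np.round(r[1],1),round(r[2],1))
E
```

```text
(321.4000244140625, 224.7000274658203) (20.124608993530273, 29.516094207763672) 26.56505012512207 world mm [ 469.4 -145. ] [53.8 80.4] 63.6
(267.5, 211.5) (15.0, 15.0) 90.0 world mm [502.9   1. ] [40.7 40.7] 0.9
(174.25462341308594, 211.66123962402344) (81.85059356689453, 95.01951599121094) 6.788974761962891 world mm [500.7 253.9] [222.5 259.6] 85.9
(405.5, 143.0) (24.0, 19.0) 90.0 world mm [ 698.1 -375.4] [52.2 67.3] 89.0
(256.2786865234375, 131.06558227539062) (48.708229064941406, 35.85215377807617) 84.80557250976562 world mm [725.7  35.3] [137.8  99.1] 6.1
```

View pics/c0.png

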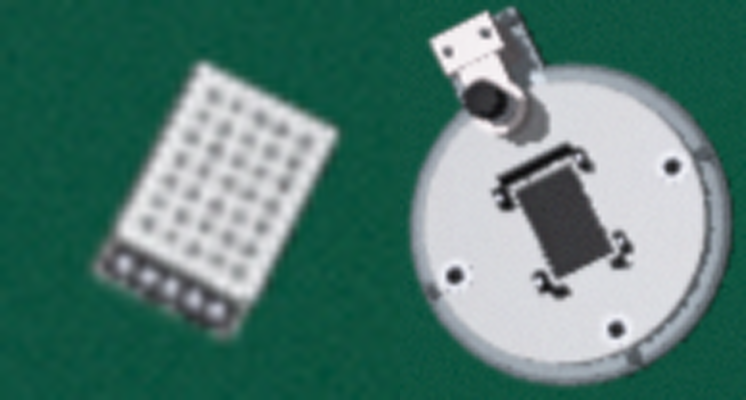

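The crop confirms it: the covered supply has its terminals at the lower-left, and the nest's closed end faces the post at the upper-left. Next I look at the nest from the wrist on the way over.

```bash
cat >> h.py <<'E'
def plan(p,yaw,):
    """yaw (deg) of object's x axis; tool y along object's y, tool z down, tool x = -object x"""
    from scipy.spatial.transform import Rotation as Ro
    s=arm.sense();R=np.array(s['orientation']);c,n=np.cos(np.radians(yaw)),np.sin(np.radians(yaw))
    T=np.array([[-c,-n,0],[-n,c,0],[0,0,-1]]).T.reshape(3,3).T
    T=np.column_stack([[-c,-n,0],[-n,c,0],[0,0,-1]])
    print('shift',np.round(R.T@(np.array(p)-s['ee_pos'])/.3,4),'turn',np.round(Ro.from_matrix(R.T@T).as_rotvec()/np.pi,4),'pos',np.round(s['ee_pos'],4),'t',s['t'])
E
python3 -c "
from h import *
plan((.42,.25,.25),-20.8)"
```

```text
shift [-1.0133 -0.7221 -0.0639] turn [-0.0005 -0.0001  0.0001] pos [0.2127 0.5604 0.2305] t 0.1
```

```bash
python3 -m handwheel '[[-0.14,-0.1,-0.01,0,0,0,1],[-0.28,-0.2,-0.02,0,0,0,1],[-0.42,-0.3,-0.03,0,0,0,1],[-0.56,-0.41,-0.04,0,0,0,1],[-0.7,-0.51,-0.05,0,0,0,1],[-0.84,-0.61,-0.06,0,0,0,1],[-1,-0.72,-0.06,0,0,0,1],[-1,-0.72,-0.06,0,0,0,1],[-1,-0.72,-0.06,0,0,0,1],[-1,-0.72,-0.06,0,0,0,1]]' 60
python3 - <<'E'
from h import *
d=shot('wrist','w1.png'); R=np.array(d['R']);print(-R.T@np.array(d['t']),R)
print(proj(d,[[.5,.25,.031]]))
plan((.468,-.145,.2),-26.4)
E
```

```text
t: 1.35
ee_pos: [0.4158, 0.2534, 0.2491]
orientation: [[-0.935, 0.353, -0.001], [0.353, 0.935, 0.0], [0.001, -0.0, -1.0]]
wrist_force: [-0.6, -0.3, 0.6]
opening: 0.0853
grasp_force: 0.0
[0.34223665 0.28094793 0.39134996] [[ 3.52699896e-01  9.35736490e-01  6.63163297e-05]
 [ 8.89032400e-01 -3.35118195e-01  3.11957029e-01]
 [ 2.91931799e-01 -1.09968255e-01 -9.50096210e-01]]
[[274.01362587 225.79929903]]
shift [-0.6319 -1.1815  0.1637] turn [-0.0001 -0.0002  0.0318] pos [0.4158 0.2535 0.2492] t 1.4
```

View pics/w1.png

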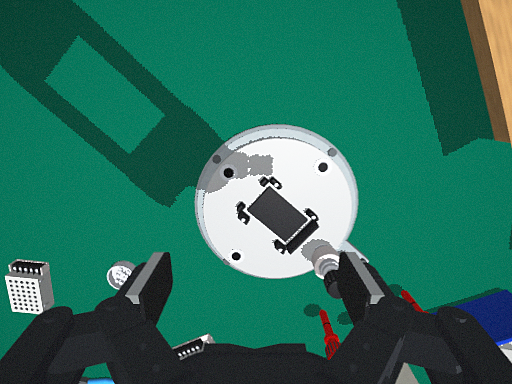

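Wrist view: the pad is at about (279,213), and the end stop at (297,237) faces the pin at (330,270). Measuring the pad and the disc.

```bash
cat > nest.py <<'E'
from h import *
d=dict(np.load('pics/w1.npz'));a=d['color'];g=cv2.cvtColor(a,cv2.COLOR_RGB2GRAY)
b=g[178:255,232:325]
print('hist',np.bincount(b.ravel()//12))
m=((g>30)&(g<75)).astype(np.uint8)*255
z=np.zeros_like(m);z[178:255,232:325]=m[178:255,232:325];m=cv2.morphologyEx(z,cv2.MORPH_OPEN,np.ones((5,5)))
c=max(cv2.findContours(m,0,1)[0],key=cv2.contourArea)
P=ray(d,c.reshape(-1,2)+0.,.037)[:,:2].astype(np.float32)*1000
print('pad',cv2.boundingRect(c),cv2.minAreaRect(P))
# holes of disc and disc circle
hsv=cv2.cvtColor(a,cv2.COLOR_RGB2HSV)
w=((hsv[...,1]<40)&(hsv[...,2]>215)).astype(np.uint8)*255
w[:120]=0;w[285:]=0;w[:,:190]=0;w[:,362:]=0
c=max(cv2.findContours(cv2.morphologyEx(w,cv2.MORPH_OPEN,np.ones((3,3))),0,cv2.CHAIN_APPROX_NONE)[0],key=cv2.contourArea)
Q=ray(d,c.reshape(-1,2)+0.,.031)[:,:2]*1000
rng=np.random.default_rng(0);best=(0,)
for _ in range(3000):
    i=Q[rng.choice(len(Q),3,False)];A=np.c_[2*i,np.ones(3)]
    if abs(np.linalg.det(A))<1:continue
    s=np.linalg.solve(A,(i**2).sum(1));k=abs(np.linalg.norm(Q-s[:2],axis=1)-100)<1
    if k.sum()>best[0]:best=(k.sum(),s[:2],np.sqrt(s[2]+s[:2]@s[:2]))
print('disc',best,len(Q))
cv2.imwrite('pics/pm.png',np.hstack([m,w]))
E
python3 nest.py
```

```text
hist [  77  188  287  244  363 1201   94   21   29   40   78  166  212   53
   19   23   61    7   13  989 2581  415]
pad (250, 191, 55, 49) ((483.8109436035156, 259.82220458984375), (67.89749908447266, 43.63966369628906), 28.079160690307617)
disc (np.int64(122), array([475.38613586, 264.69474916]), np.float64(100.15786959034608)) 568
```

```bash
cat > holes.py <<'E'
from h import *
def hc(d,boxes,thr):
    g=cv2.cvtColor(d['color'],cv2.COLOR_RGB2GRAY).astype(float);o=[]
    for x,y,r in boxes:
        b=np.clip(thr-g[y-r:y+r+1,x-r:x+r+1],0,None);yy,xx=np.mgrid[y-r:y+r+1,x-r:x+r+1]
        o.append([(b*xx).sum()/b.sum(),(b*yy).sum()/b.sum()])
    return np.array(o)
for n,bx in(('w1',[(228,173,7),(323,167,7),(236,256,7)]),('top0',[(144,232,4),(201,203,4),(186,246,4)])):
    d=dict(np.load(f'pics/{n}.npz'));p=hc(d,bx,120);P=ray(d,p,.031)[:,:2]*1000
    A=np.c_[2*P,np.ones(3)];s=np.linalg.solve(A,(P**2).sum(1))
    v=P-s[:2];print(n,p.round(1).tolist(),'c',s[:2],'r',np.sqrt(s[2]+s[:2]@s[:2]),'ang',np.degrees(np.arctan2(v[:,1],v[:,0])))
d=dict(np.load('pics/top0.npz'));g=cv2.cvtColor(d['color'],cv2.COLOR_RGB2GRAY)
m=np.zeros_like(g);m[200:240,155:192]=((g<90)&(g>35))[200:240,155:192]*255
c=max(cv2.findContours(cv2.morphologyEx(m,2,np.ones((5,5))),0,1)[0],key=cv2.contourArea)
print('pad top',cv2.boundingRect(c),cv2.minAreaRect(ray(d,c.reshape(-1,2)+0.,.037)[:,:2].astype(np.float32)*1000))
# pin knob top centre
for n in('top0','w1'):
    pass
E
python3 holes.py
```

```text
w1 [[228.1, 172.5], [322.5, 167.0], [235.6, 255.9]] c [484.87340712 259.41992788] r 85.05664254476152 ang [-152.20704514  117.78822855  -62.30038506]
top0 [[143.8, 231.3], [200.2, 203.0], [185.9, 245.3]] c [483.0248075  258.76144272] r 84.89691468022119 ang [ 117.4006257   -61.95533252 -151.99946993]
pad top (162, 205, 21, 26) ((483.0398864746094, 257.3041687011719), (66.95880889892578, 42.10085678100586), 27.737085342407227)
```

```bash
python3 -m handwheel '[[-0.06,-0.1,0,0,0,0,1],[-0.12,-0.22,0,0,0,0,1],[-0.18,-0.34,0,0,0,0,1],[-0.24,-0.46,0,0,0,0,1],[-0.3,-0.58,0,0,0,0,1],[-0.36,-0.7,0,0,0,0,1],[-0.42,-0.82,0,0,0,0,1],[-0.48,-0.94,0,0,0,0,1],[-0.5,-1,0,0,0,0,1],[-0.5,-1,0,0,0,0,1]]'
python3 - <<'E'
from h import *
d=shot('wrist','w2.png')
print(proj(d,[[.469,-.145,.028]]))
E
```

```text
t: 2.65
ee_pos: [0.4507, -0.0812, 0.2492]
orientation: [[-0.935, 0.355, -0.0], [0.355, 0.935, -0.0], [0.0, -0.0, -1.0]]
wrist_force: [-0.0, 0.6, 0.3]
opening: 0.0855
grasp_force: 0.0
[[214.23747977 196.69335818]]
```

View pics/w2.png

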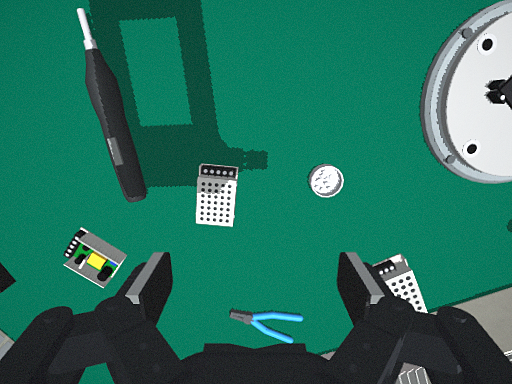

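Wrist view: unit at (216,196) with its terminals at the top (218,171). Refining its pose.

```bash
cat > unit.py <<'E'
from h import *
import sys
d=dict(np.load(f'pics/{sys.argv[1]}.npz'));x0,x1,y0,y1=map(int,sys.argv[2:6])
hsv=cv2.cvtColor(d['color'],cv2.COLOR_RGB2HSV)
m=np.zeros(hsv.shape[:2],np.uint8);m[y0:y1,x0:x1]=((hsv[...,1]<110))[y0:y1,x0:x1]*255
m=cv2.morphologyEx(cv2.morphologyEx(m,3,np.ones((5,5))),2,np.ones((3,3)))
c=max(cv2.findContours(m,0,1)[0],key=cv2.contourArea)
for z in(.028,.022):
    r=cv2.minAreaRect(ray(d,c.reshape(-1,2)+0.,z)[:,:2].astype(np.float32)*1000);print(z,cv2.boundingRect(c),np.round(cv2.boxPoints(r),1).tolist(),r)
E
python3 unit.py w2 188 246 156 232; python3 -c "
from h import *
plan((.466,-.1445,.12),-26.4)"
```

```text
0.028 (195, 163, 43, 64) [[419.0, -147.1999969482422], [494.70001220703125, -184.8000030517578], [518.0, -137.8000030517578], [442.29998779296875, -100.19999694824219]] ((468.499755859375, -142.5225830078125), (52.453704833984375, 84.47943878173828), 63.579078674316406)
0.022 (195, 163, 43, 64) [[419.70001220703125, -148.8000030517578], [496.6000061035156, -187.0], [520.2999877929688, -139.1999969482422], [443.3999938964844, -101.0]] ((470.0089416503906, -143.99134826660156), (53.31954574584961, 85.87393951416016), 63.579063415527344)
shift [-0.1242 -0.1816  0.4306] turn [ 0.0001 -0.0001  0.0312] pos [ 0.4505 -0.0804  0.2492] t 2.7
```

```bash
python3 -m handwheel '[[-0.05,-0.06,0.1,0,0,0.01,1],[-0.1,-0.12,0.2,0,0,0.02,1],[-0.138,-0.174,0.3,0,0,0.031,1],[-0.138,-0.174,0.4,0,0,0.031,1],[-0.138,-0.174,0.5,0,0,0.031,1],[-0.138,-0.174,0.57,0,0,0.031,1],[-0.138,-0.174,0.63,0,0,0.031,1],[-0.138,-0.174,0.63,0,0,0.031,1],[-0.138,-0.174,0.63,0,0,0.031,1],[-0.138,-0.174,0.63,0,0,0.031,1]]'
python3 - <<'E'
from h import *
d=shot('wrist','w3.png')
plan((.4708,-.1438,.004),-26.4)
print(proj(d,[[.4708,-.1438,.028],[.4708+.039*.896,-.1438-.039*.445,.028],[.4708-.039*.896,-.1438+.039*.445,0]]))
E
```

```text
t: 3.95
ee_pos: [0.4715, -0.1446, 0.0612]
orientation: [[-0.896, 0.444, 0.002], [0.444, 0.896, -0.001], [-0.002, 0.0, -1.0]]
wrist_force: [-0.2, 0.7, 0.1]
opening: 0.0854
grasp_force: 0.0
shift [0.0034 0.0019 0.1905] turn [-0.      0.0005  0.0003] pos [ 0.4714 -0.1447  0.0611] t 4.0
[[255.05356504 226.23787797]
 [254.89024138 277.07067936]
 [255.10468516 159.64047517]]
```

View pics/w3.png

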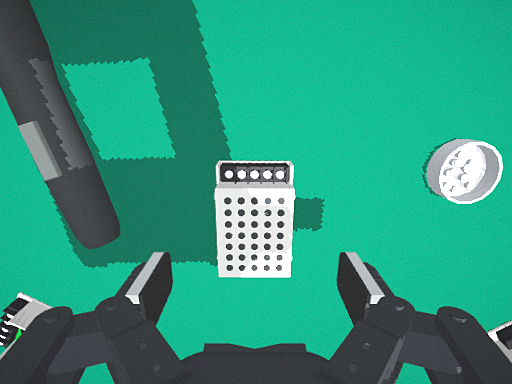

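Unit centred at columns 217–292 with its far edge at row 277, exactly as predicted. Descend and grip.

```bash
python3 -m handwheel '[[0,0,0.06,0,0,0,1],[0,0,0.12,0,0,0,1],[0,0,0.17,0,0,0,1],[0,0,0.19,0,0,0,1],[0,0,0.19,0,0,0,1],[0,0,0.19,0,0,0,-1],[0,0,0.19,0,0,0,-1],[0,0,0.19,0,0,0,-1],[0,0,0.19,0,0,0,-1],[0,0,0.19,0,0,0,-1]]' 60
```

```text
t: 5.25
ee_pos: [0.4711, -0.1448, 0.0041]
orientation: [[-0.896, 0.444, 0.001], [0.444, 0.896, -0.001], [-0.001, -0.0, -1.0]]
wrist_force: [-0.3, -0.7, 5.2]
opening: 0.0495
grasp_force: 62.8
```

```bash
python3 -m handwheel '[[0,0,-0.1,0,0,0,-1],[0,0,-0.2,0,0,0,-1],[0,0,-0.3,0,0,0,-1],[0,0,-0.4,0,0,0,-1],[0,0,-0.4,0,0,0,-1],[0,0,-0.4,0,0,0,-1],[0,0,-0.4,0,0,0,-1],[0,0,-0.4,0,0,0,-1],[0,0,-0.4,0,0,0,-1],[0,0,-0.4,0,0,0,-1]]'
python3 -c "
from h import *
plan((.4845,.259,.12),27.8)"
```

```text
t: 6.5
ee_pos: [0.4706, -0.1447, 0.1231]
orientation: [[-0.896, 0.444, -0.0], [0.444, 0.896, 0.0], [0.0, -0.0, -1.0]]
wrist_force: [-0.5, 0.2, -2.4]
opening: 0.0496
grasp_force: 63.8
shift [0.5561 1.2262 0.0103] turn [ 0.000e+00 -2.000e-04 -3.009e-01] pos [ 0.4706 -0.1447  0.1231] t 6.5
```

```bash
python3 -m handwheel '[[0.03,0.07,0,0,0,-0.02,-1],[0.08,0.18,0,0,0,-0.06,-1],[0.13,0.29,0,0,0,-0.1,-1],[0.18,0.4,0,0,0,-0.15,-1],[0.23,0.51,0,0,0,-0.2,-1],[0.28,0.62,0,0,0,-0.25,-1],[0.33,0.73,0,0,0,-0.28,-1],[0.38,0.84,0,0,0,-0.301,-1],[0.43,0.95,0,0,0,-0.301,-1],[0.45,1,0,0,0,-0.301,-1]]'
python3 - <<'E'
from h import *
shot('wrist','w4.png')
plan((.4845,.259,.12),27.8)
E
```

```text
t: 7.75
ee_pos: [0.483, 0.1857, 0.1233]
orientation: [[-0.884, -0.468, 0.0], [-0.468, 0.884, 0.0], [-0.0, -0.0, -1.0]]
wrist_force: [-0.3, -0.7, -1.8]
opening: 0.0501
grasp_force: 63.7
shift [-0.1161  0.2114  0.0115] turn [0.0002 0.0004 0.0005] pos [0.4834 0.1866 0.1234] t 7.8
```

View pics/w4.png

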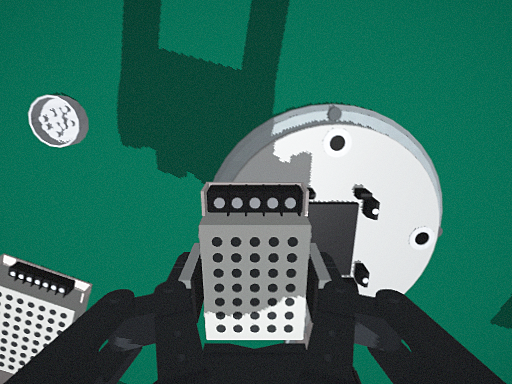

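```bash
python3 - <<'E'
import re
src=open('holes.py').read().split('for n,bx')[0];exec(src)
d=dict(np.load('pics/w4.npz'));p=hc(d,[(337,143,9),(421,238,9)],110);P=ray(d,p,.031)[:,:2]*1000;v=P[1]-P[0]
print(p,P,np.linalg.norm(v),'yaw',np.degrees(np.arctan2(v[1],v[0]))-45)
for a,q in zip((207.8,117.8),P):print(q-85*np.array([np.cos(np.radians(a)),np.sin(np.radians(a))]))
s=arm.sense();R=np.array(s['orientation']);e=np.array(s['ee_pos'])
# unit top corners predicted if TCP 4mm above underside, centred
c=[e+R@np.array([x,y,z]) for x,y,z in((-.039,.0255,-.024),(-.039,-.0255,-.024),(.0265,.0255,-.024),(.0265,-.0255,-.024),(.039,0,-.007),(.039,.0255,-.007),(.039,-.0255,-.007))]
print(proj(d,c).round(1))
E
```

```text
[[337.05310549 142.61260616]
 [421.50434175 237.94440563]] [[409.24054944 220.52161421]
 [444.70530697 335.22922934]] 120.06492408100618 yaw 27.819684635663336
[484.42993234 260.16447864]
[484.3481714  260.03984644]
[[306.8 343.9]
 [209.  343.7]
 [315.7 229. ]
 [201.6 228.8]
 [258.4 191.1]
 [310.5 191.2]
 [206.2 191. ]]
```

```bash
python3 -m handwheel '[[-0.03,0.06,0,0,0,0,-1],[-0.07,0.12,0,0,0,0,-1],[-0.1,0.18,0,0,0,0,-1],[-0.117,0.216,0,0,0,0,-1],[-0.117,0.216,0.04,0,0,0,-1],[-0.117,0.216,0.08,0,0,0,-1],[-0.117,0.216,0.12,0,0,0,-1],[-0.117,0.216,0.15,0,0,0,-1],[-0.117,0.216,0.16,0,0,0,-1],[-0.117,0.216,0.16,0,0,0,-1]]'
python3 - <<'E'
from h import *
d=shot('wrist','w5.png');cv2.imwrite('pics/w5b.png',cv2.resize(cv2.imread('pics/w5.png')[60:360,80:430],(700,600)))
plan((.4842,.2605,.041),27.8)
d=shot('top','t5.png')
E
```

```text
t: 9.05
ee_pos: [0.4838, 0.2576, 0.0751]
orientation: [[-0.885, -0.466, -0.0], [-0.466, 0.885, -0.0], [0.0, -0.0, -1.0]]
wrist_force: [0.9, -0.6, -2.3]
opening: 0.0499
grasp_force: 63.8
shift [-0.0048  0.0079  0.1147] turn [-0.      0.0001  0.    ] pos [0.484  0.2577 0.0754] t 9.1
```

View pics/w5b.png

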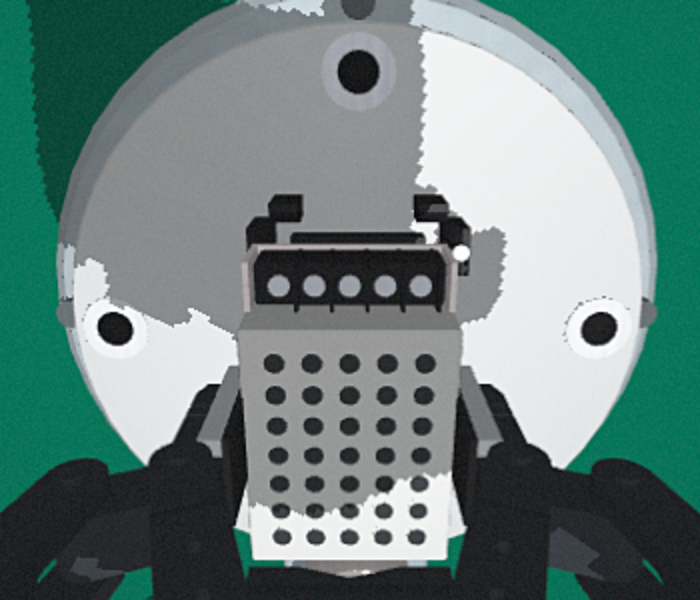

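Holes are at crop (115,328), (599,328) and (358,71). The unit front spans columns 245–458 and its rear edge is at row 559. Working out unit versus nest in this one view.

```bash
python3 - <<'E'
src=open('holes.py').read().split('for n,bx')[0];exec(src)
d=dict(np.load('pics/w5.npz'));p=hc(d,[(137,224,9),(379,224,9),(259,96,10)],60);P=ray(d,p,.031)[:,:2]*1000
A=np.c_[2*P,np.ones(3)];s=np.linalg.solve(A,(P**2).sum(1));c=s[:2];v=P-c
print(p.round(1).tolist(),c,np.sqrt(s[2]+c@c),np.degrees(np.arctan2(v[:,1],v[:,0])))
y=np.radians(27.8);U=np.array([[np.cos(y),np.sin(y)],[-np.sin(y),np.cos(y)]])
q=lambda px,z:(U@(ray(d,[[px[0]/2+80,px[1]/2+60]],z)[0,:2]*1000-c)).round(2)
print('top rear L R',q((252,559),.0993),q((448,559),.0993),'top front L R',q((239,328),.0993),q((463,328),.0993))
print('wall front top L R',q((246,247),.0883),q((457,247),.0883))
print('tcp',U@(np.array([484,257.7])-c))
E
```

```text
[[137.0, 223.6], [379.3, 223.7], [258.5, 95.6]] [484.55053641 259.61768542] 85.16251802224514 [ -62.43685904  118.07827092 -152.07478   ]
top rear L R [ 35.22 -27.63] [35.15 23.09] top front L R [-29.77 -26.98] [-29.82  22.68]
wall front top L R [-45.34 -26.44] [-45.4   22.37]
tcp [-1.3813769  -1.43958521]
```

```bash
python3 - <<'E'
from h import *
for n,e in(('w4',(.4834,.1866,.1234)),('w5',(.4840,.2577,.0754))):
    d=dict(np.load(f'pics/{n}.npz'));e=np.array(e)
    a=d['color'].astype(int)
    print(n,a[332:352,240].mean(1).round().tolist())
    for r in (208,222,): print(r,np.diff(a[r,190:330].mean(1)).round().tolist() if n=='x' else '')
    y=np.radians(27.8);c,s=np.cos(y),np.sin(y);M=np.array([[c,-s,0],[s,c,0],[0,0,1]])
    print(proj(d,[e+M@np.array(o) for o in((.039,0,.024),(.038,0,.024),(.039,0,.025),(-.0265,0,.024),(-.0265,0,.025))]).round(1).tolist())
E
```

```text
w4 [255.0, 246.0, 238.0, 238.0, 236.0, 235.0, 241.0, 255.0, 80.0, 64.0, 76.0, 73.0, 70.0, 65.0, 22.0, 30.0, 37.0, 34.0, 32.0, 36.0]
208 
222 
[[257.7, 343.9], [257.7, 342.4], [257.7, 345.4], [258.7, 229.1], [258.7, 230.0]]
w5 [255.0, 246.0, 239.0, 238.0, 236.0, 237.0, 241.0, 253.0, 125.0, 120.0, 131.0, 125.0, 127.0, 99.0, 20.0, 29.0, 29.0, 34.0, 41.0, 34.0]
208 
222 
[[256.6, 343.5], [256.6, 342.0], [256.6, 345.0], [257.1, 228.1], [257.1, 229.0]]
```

```bash
python3 -m handwheel '[[-0.005,0.003,0,0,0,0,-1],[-0.01,0.007,0,0,0,0,-1],[-0.01,0.007,0.02,0,0,0,-1],[-0.01,0.007,0.04,0,0,0,-1],[-0.01,0.007,0.06,0,0,0,-1],[-0.01,0.007,0.07,0,0,0,-1],[-0.01,0.007,0.08,0,0,0,-1],[-0.01,0.007,0.09,0,0,0,-1],[-0.01,0.007,0.09,0,0,0,-1],[-0.01,0.007,0.09,0,0,0,-1]]'
python3 - <<'E'
from h import *
plan((.4842,.2605,.041),27.8)
d=shot('wrist','w6.png');cv2.imwrite('pics/w6b.png',cv2.resize(cv2.imread('pics/w6.png')[120:360,130:380],(625,600)))
E
```

```text
t: 10.4
ee_pos: [0.4855, 0.261, 0.0484]
orientation: [[-0.884, -0.467, 0.0], [-0.467, 0.884, -0.0], [-0.0, -0.0, -1.0]]
wrist_force: [-0.5, 0.5, -1.8]
opening: 0.0499
grasp_force: 63.8
shift [0.0047 0.0006 0.0246] turn [-0.      0.      0.0001] pos [0.4855 0.261  0.0484] t 10.4
```

View pics/w6b.png

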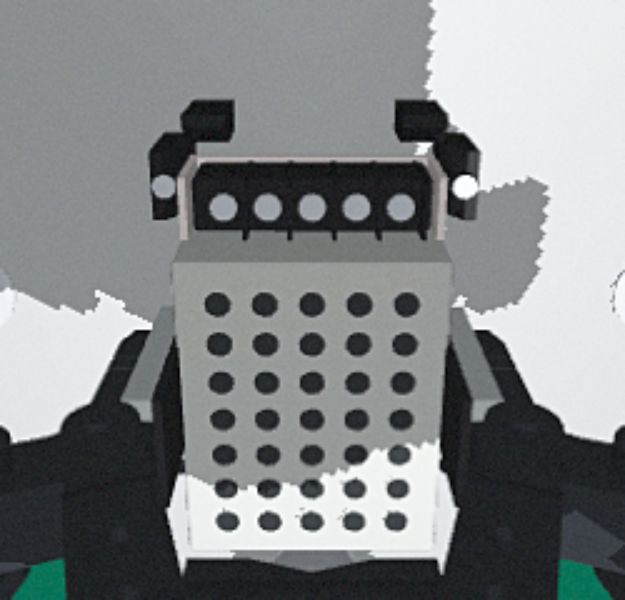

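Unit centre is at column 312 and locator centre at 315, so it is within 0.6 mm and entering without contact. Lower it home.

```bash
python3 -m handwheel '[[0,0.001,0.004,0,0,0,-1],[0,0.001,0.008,0,0,0,-1],[0,0.001,0.012,0,0,0,-1],[0,0.001,0.016,0,0,0,-1],[0,0.001,0.02,0,0,0,-1],[0,0.001,0.022,0,0,0,-1],[0,0.001,0.024,0,0,0,-1],[0,0.001,0.025,0,0,0,-1],[0,0.001,0.025,0,0,0,-1],[0,0.001,0.025,0,0,0,-1]]'
```

```text
t: 11.7
ee_pos: [0.4853, 0.2612, 0.0411]
orientation: [[-0.884, -0.467, 0.0], [-0.467, 0.884, -0.0], [-0.0, -0.0, -1.0]]
wrist_force: [-2.3, -0.6, 6.1]
opening: 0.05
grasp_force: 64.5
```

```bash
python3 -m handwheel '[[0,0,0.001,0,0,0,-1],[0,0,0.002,0,0,0,-1],[0,0,0.003,0,0,0,-1],[0,0,0.003,0,0,0,-1],[0,0,0.003,0,0,0,-1],[0,0,0.003,0,0,0,-1],[0,0,0.003,0,0,0,-1],[0,0,0.003,0,0,0,-1],[0,0,0.003,0,0,0,-1],[0,0,0.003,0,0,0,-1]]'
python3 - <<'E'
from h import *
d=shot('wrist','w7.png')
d=shot('scene','s7.png')
p=proj(d,[[.4845,.26,.06]])[0].astype(int);print(p)
a=cv2.imread('pics/s7.png')[p[1]-50:p[1]+50,p[0]-60:p[0]+60];b=cv2.imread('pics/w7.png')[140:350,130:380]
cv2.imwrite('pics/c7.png',np.hstack([cv2.resize(b,(420,353)),cv2.resize(a,(380,353),interpolation=2)]))
E
```

```text
t: 12.95
ee_pos: [0.4853, 0.2613, 0.0411]
orientation: [[-0.884, -0.467, 0.0], [-0.467, 0.884, 0.0], [-0.0, -0.0, -1.0]]
wrist_force: [-4.6, -1.5, 14.9]
opening: 0.0498
grasp_force: 65.9
[349 183]
```

View pics/c7.png

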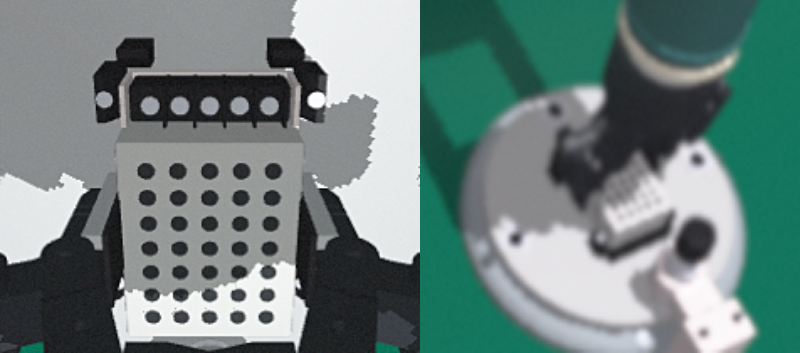

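Hard stop at TCP z = 0.0411, exactly the grasp height plus the pad height, so the unit is home. Relieve the push, then open and rise.

```bash
python3 -m handwheel '[[0.002,0,-0.002,0,0,0,-1],[0.002,0,-0.002,0,0,0,-1],[0.002,0,-0.002,0,0,0,1],[0.002,0,-0.002,0,0,0,1],[0.002,0,-0.002,0,0,0,1],[0.002,0,-0.002,0,0,0,1],[0.002,0,-0.002,0,0,0,1],[0.002,0,-0.002,0,0,0,1],[0.002,0,-0.002,0,0,0,1],[0.002,0,-0.002,0,0,0,1]]'
python3 -m handwheel '[[0,0,-0.04,0,0,0,1],[0,0,-0.1,0,0,0,1],[0,0,-0.2,0,0,0,1],[0,0,-0.3,0,0,0,1],[0,0,-0.4,0,0,0,1],[0,0,-0.5,0,0,0,1],[0.05,0,-0.55,0,0,0,1],[0.1,0,-0.55,0,0,0,1],[0.1,0,-0.55,0,0,0,1],[0.1,0,-0.55,0,0,0,1]]'
python3 - <<'E'
from h import *
d=shot('wrist','w8.png');cv2.imwrite('pics/w8b.png',cv2.resize(cv2.imread('pics/w8.png')[100:384,100:480],(800,598)))
plan((.5595,.2995,.2),27.8)
E
```

```text
t: 14.3
ee_pos: [0.4848, 0.261, 0.0405]
orientation: [[-0.884, -0.467, -0.0], [-0.467, 0.884, -0.0], [0.0, -0.0, -1.0]]
wrist_force: [0.3, -0.1, -0.3]
opening: 0.0854
grasp_force: 0.0
t: 15.55
ee_pos: [0.4576, 0.2467, 0.2045]
orientation: [[-0.885, -0.466, -0.002], [-0.466, 0.885, -0.001], [0.002, 0.0, -1.0]]
wrist_force: [-0.2, 0.3, 0.7]
opening: 0.0853
grasp_force: 0.0
shift [-0.3813 -0.0027  0.015 ] turn [ 0.     -0.0004  0.    ] pos [0.4579 0.2468 0.2047] t 15.6
```

View pics/w8b.png

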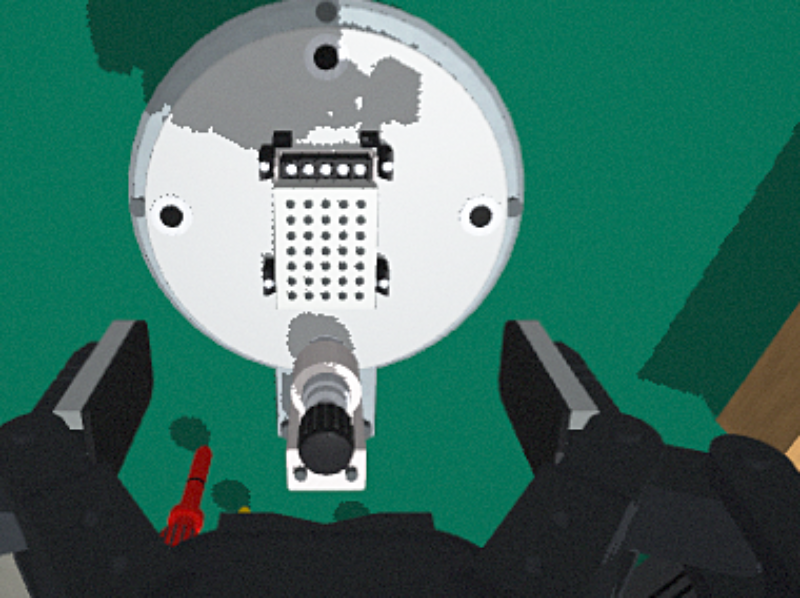

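Supply is home and released: it spans columns 270–380, evenly between the locators, terminals at the open end. The knob is at crop (327,452), and the red and yellow look-alikes are below it. Now measure the knob.

```bash
cat > knob.py <<'E'
from h import *
import sys
d=dict(np.load(f'pics/{sys.argv[1]}.npz'));g=cv2.cvtColor(d['color'],cv2.COLOR_RGB2GRAY)
x0,x1,y0,y1=map(int,sys.argv[2:6])
m=np.zeros_like(g);m[y0:y1,x0:x1]=(g<80)[y0:y1,x0:x1]*255;m=cv2.morphologyEx(m,2,np.ones((3,3)))
c=max(cv2.findContours(m,0,1)[0],key=cv2.contourArea)
print('mask bbox',cv2.boundingRect(c))
t=np.linspace(0,2*np.pi,60)
for C in((.5597,.2996),(.5607,.2996),(.5597,.3006)):
    X=np.array([[C[0]+.013*np.cos(a),C[1]+.013*np.sin(a),z] for z in(.12,.096) for a in t])
    p=proj(d,X);print(C,p.min(0).round(1),p.max(0).round(1))
E
python3 knob.py w8 236 276 276 332
python3 -c "
from h import *
d=dict(np.load('pics/w8.npz'));g=cv2.cvtColor(d['color'],cv2.COLOR_RGB2GRAY)
print(g[285:332,255].tolist());print(g[308,232:284].tolist())"
```

```text
mask bbox (241, 291, 27, 34)
(0.5597, 0.2996) [241.2 289.7] [268.2 327.2]
(0.5607, 0.2996) [240.7 290.4] [267.7 327.9]
(0.5597, 0.3006) [242.1 290.1] [269.2 327.6]
[127, 154, 153, 152, 126, 118, 58, 22, 26, 35, 24, 29, 33, 28, 32, 37, 33, 36, 22, 19, 48, 60, 45, 61, 57, 54, 63, 54, 54, 53, 49, 45, 49, 48, 49, 47, 49, 50, 45, 27, 81, 255, 253, 248, 249, 249, 255]
[73, 76, 86, 101, 106, 125, 130, 128, 136, 76, 29, 27, 21, 30, 51, 54, 58, 54, 50, 56, 59, 59, 59, 61, 55, 56, 59, 62, 59, 62, 63, 54, 28, 19, 30, 53, 92, 137, 130, 127, 128, 113, 105, 90, 79, 77, 81, 80, 82, 86, 81, 78]
```

```bash
python3 -m handwheel '[[-0.08,0,0,0,0,0,1],[-0.16,0,0,0,0,0,1],[-0.24,-0.001,0,0,0,0,1],[-0.32,-0.001,0,0,0,0,1],[-0.384,-0.001,0.04,0,0,0,1],[-0.384,-0.001,0.09,0,0,0,1],[-0.384,-0.001,0.14,0,0,0,1],[-0.384,-0.001,0.18,0,0,0,1],[-0.384,-0.001,0.18,0,0,0,1],[-0.384,-0.001,0.18,0,0,0,1]]' 20
python3 - <<'E'
from h import *
d=shot('wrist','w9.png');plan((.5601,.3003,.091),27.8)
g=cv2.cvtColor(d['color'],cv2.COLOR_RGB2GRAY);b=proj(d,[[.5601,.3003,.12]])[0].round(1);print(b)
r=int(b[1]);
for q in(r-6,r,r+6):print(q,[int(v) for v in g[q,150:362:2]])
E
```

```text
t: 16.85
ee_pos: [0.5604, 0.3004, 0.1519]
orientation: [[-0.885, -0.467, 0.001], [-0.467, 0.885, 0.0], [-0.001, -0.0, -1.0]]
wrist_force: [0.5, -0.4, -0.1]
opening: 0.0856
grasp_force: 0.0
shift [ 2.200e-03 -1.000e-04  2.039e-01] turn [-0.      0.0004  0.0001] pos [0.5606 0.3006 0.1522] t 16.9
[256.2 229. ]
223 [79, 82, 77, 85, 84, 87, 84, 82, 80, 77, 83, 88, 83, 76, 92, 81, 82, 81, 82, 79, 88, 80, 77, 87, 86, 76, 85, 78, 90, 83, 79, 88, 76, 87, 84, 81, 81, 97, 209, 97, 119, 117, 137, 25, 29, 34, 33, 33, 31, 29, 22, 26, 36, 32, 24, 34, 26, 28, 29, 32, 27, 25, 42, 135, 203, 201, 199, 193, 73, 78, 80, 88, 88, 82, 78, 81, 78, 82, 79, 78, 79, 85, 85, 84, 85, 81, 81, 78, 78, 88, 80, 86, 77, 82, 76, 89, 84, 88, 85, 79, 78, 80, 81, 83, 78, 84]
229 [82, 86, 79, 84, 88, 78, 79, 80, 83, 82, 81, 80, 83, 84, 78, 79, 86, 83, 86, 81, 86, 80, 81, 83, 81, 85, 81, 85, 83, 79, 85, 84, 81, 79, 79, 81, 81, 77, 204, 110, 117, 115, 130, 132, 21, 26, 33, 30, 34, 36, 24, 21, 29, 23, 31, 30, 30, 30, 25, 30, 63, 25, 88, 127, 174, 205, 203, 189, 79, 80, 81, 78, 82, 88, 80, 87, 85, 80, 78, 78, 86, 82, 80, 85, 84, 83, 85, 77, 79, 83, 87, 79, 79, 84, 77, 80, 81, 82, 86, 78, 81, 87, 78, 85, 81, 80]
235 [77, 85, 79, 82, 81, 77, 85, 80, 78, 80, 78, 82, 79, 78, 82, 84, 78, 85, 78, 85, 82, 78, 82, 78, 88, 78, 80, 82, 82, 77, 81, 82, 81, 83, 82, 86, 80, 82, 199, 204, 210, 119, 133, 126, 220, 0, 22, 27, 35, 35, 28, 23, 27, 32, 30, 34, 29, 36, 58, 58, 27, 255, 128, 133, 126, 215, 206, 177, 75, 80, 80, 81, 90, 77, 78, 84, 75, 80, 85, 81, 77, 79, 80, 79, 83, 81, 82, 81, 82, 79, 87, 80, 77, 81, 78, 79, 86, 81, 87, 76, 77, 83, 88, 89, 87, 80]
```

```bash
python3 knob.py w9 228 284 180 268; python3 -c "
from h import *
d=dict(np.load('pics/w9.npz'));g=cv2.cvtColor(d['color'],cv2.COLOR_RGB2GRAY)
print(g[185:270,255].tolist())"
```

```text
mask bbox (236, 199, 39, 45)
(0.5597, 0.2996) [235.8 197.8] [275.3 245.8]
(0.5607, 0.2996) [235.1 198.9] [274.6 246.9]
(0.5597, 0.3006) [237.1 198.4] [276.7 246.4]
[172, 170, 177, 162, 115, 110, 119, 161, 164, 139, 110, 139, 164, 108, 41, 33, 31, 43, 35, 36, 37, 59, 32, 22, 22, 30, 43, 33, 30, 24, 37, 29, 33, 37, 39, 24, 31, 36, 37, 28, 27, 30, 38, 29, 35, 30, 38, 27, 32, 36, 22, 26, 39, 22, 30, 28, 30, 40, 46, 248, 253, 253, 252, 251, 252, 252, 252, 252, 251, 251, 250, 252, 251, 252, 252, 252, 250, 249, 249, 249, 250, 251, 251, 251, 250]
```

```bash
python3 -m handwheel '[[0,0,0.04,0,0,0,1],[0,0,0.08,0,0,0,1],[0,0,0.12,0,0,0,1],[0,0,0.16,0,0,0,1],[0,0,0.19,0,0,0,1],[0,0,0.2,0,0,0,1],[0,0,0.2,0,0,0,1],[0,0,0.2,0,0,0,1],[0,0,0.2,0,0,0,0],[0,0,0.2,0,0,0,0]]' 20
python3 -m handwheel '[[0,0,0,0,0,0,-0.2],[0,0,0,0,0,0,-0.3],[0,0,0,0,0,0,-0.4],[0,0,0,0,0,0,-0.5],[0,0,0,0,0,0,-0.6],[0,0,0,0,0,0,-1],[0,0,0,0,0,0,-1],[0,0,0,0,0,0,-1],[0,0,0,0,0,0,-1],[0,0,0,0,0,0,-1]]' 20
```

```text
t: 18.15
ee_pos: [0.5604, 0.3005, 0.0918]
orientation: [[-0.884, -0.467, 0.0], [-0.467, 0.884, 0.0], [-0.0, -0.0, -1.0]]
wrist_force: [0.9, -0.1, 0.5]
opening: 0.0516
grasp_force: 0.0
t: 19.4
ee_pos: [0.5603, 0.3005, 0.0915]
orientation: [[-0.884, -0.467, 0.0], [-0.467, 0.884, 0.0], [-0.0, 0.0, -1.0]]
wrist_force: [-0.4, 1.5, 2.5]
opening: 0.0255
grasp_force: 19.8
```

Gripped at 25.5 mm with almost no side force. Firm the grip a little and draw 25 mm.

```bash
python3 -m handwheel '[[0,0,0,0,0,0,-1],[0,0,0,0,0,0,-1],[0,0,-0.01,0,0,0,-1],[0,0,-0.02,0,0,0,-1],[0,0,-0.03,0,0,0,-1],[0,0,-0.04,0,0,0,-1],[0,0,-0.04,0,0,0,-1],[0,0,-0.04,0,0,0,-1],[0,0,-0.04,0,0,0,-1],[0,0,-0.04,0,0,0,-1]]' 35
```

```text
t: 20.65
ee_pos: [0.5602, 0.3004, 0.1034]
orientation: [[-0.884, -0.467, -0.0], [-0.467, 0.884, -0.0], [0.0, -0.0, -1.0]]
wrist_force: [-0.6, 1.0, -1.2]
opening: 0.0248
grasp_force: 34.4
```

```bash
python3 -m handwheel '[[0,0,-0.01,0,0,0,-1],[0,0,-0.02,0,0,0,-1],[0,0,-0.03,0,0,0,-1],[0,0,-0.04,0,0,0,-1],[0,0,-0.043,0,0,0,-1],[0,0,-0.043,0,0,0,-1],[0,0,-0.043,0,0,0,-1],[0,0,-0.043,0,0,0,-1],[0,0,-0.043,0,0,0,-1],[0,0,-0.043,0,0,0,-1]]'
python3 - <<'E'
from h import *
d=shot('wrist','w10.png');g=cv2.cvtColor(d['color'],cv2.COLOR_RGB2GRAY)
e=np.array(arm.sense()['ee_pos']);M=-np.array(arm.sense()['orientation'])[:,0]
n=[.5597,.2996]
for z in(.145,.12,.08):print(z,proj(d,[[*n,z]])[0].round(1))
print(proj(d,[[n[0]+.013*M[0],n[1]+.013*M[1],z] for z in(.145,.12)]).round(1).tolist())
print(g[170:345:2,255].tolist())
w8=cv2.cvtColor(dict(np.load('pics/w8.npz'))['color'],7)
d=dict(np.load('pics/w10.npz'));src=open('holes.py').read().split('for n,bx')[0];exec(src)
U=proj(d,[[.4845+.085*np.cos(np.radians(a)),.260+.085*np.sin(np.radians(a)),.031] for a in(117.8,-62.2,207.8)]);print('holes pred',U.round(1).tolist())
try:
    for b in U:
        x,y=b.round().astype(int);print(hc(d,[(x,y,8)],90))
except Exception as ex:print(ex)
E
```

```text
t: 21.9
ee_pos: [0.5603, 0.3004, 0.1163]
orientation: [[-0.884, -0.467, -0.0], [-0.467, 0.884, -0.0], [0.0, -0.0, -1.0]]
wrist_force: [-0.4, -0.1, -1.0]
opening: 0.0249
grasp_force: 34.4
0.145 [255.9 282.7]
0.12 [255.7 255.4]
0.08 [255.5 225.5]
[[255.9, 306.0], [255.7, 276.1]]
[144, 141, 145, 142, 140, 142, 142, 143, 134, 129, 133, 129, 121, 174, 176, 175, 177, 116, 113, 161, 155, 155, 157, 44, 121, 121, 112, 117, 115, 114, 155, 150, 159, 41, 38, 46, 40, 41, 35, 39, 47, 22, 25, 21, 42, 34, 37, 30, 30, 39, 29, 29, 30, 34, 35, 36, 25, 36, 28, 30, 35, 21, 29, 27, 32, 25, 62, 79, 78, 79, 86, 87, 86, 85, 78, 78, 81, 80, 86, 81, 79, 78, 81, 85, 85, 82, 77, 75]
holes pred [[369.4, 94.2], [141.8, 94.0], [255.9, -40.5]]
[[368.70950156  93.87590862]]
[[141.15730811  93.83877576]]
[[256.21099702 -37.39847632]]
```

The knob rim has risen to row ~302 (306 predicted for 25 mm, 276 if it had stayed down). The table holes are where they were and there is no side force. Handing in.

```bash
python3 -c "
from cell import arm
print(arm.finish_job(), arm.sense()['t'])"
```

```text
the job is handed in; nothing more can be done
the job is handed in; nothing more can be done
```

The covered supply sits home in the nest with its terminals at the open end. The arm is holding the index pin about 25 mm up and in line with its bush, and the job is handed in; the verdict was not shown to me.

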